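Run a fingertip along the colour organiser and click its five lids shut

ROBOT

A 6-joint arm with a two-finger parallel gripper is mounted at the origin on a cart in front of the work surface, level with it; the furniture and walls round the work are solid. World frame = base frame: x ahead of the robot, y to its left, z up, the work surface at z = 0. Lengths are in m, angles in rad, forces in N, time in s.
With the tool pointing down it reaches from about 0.325 to 0.775 m from the base axis. Payload 9.3 kg.
Tool frame: the origin (TCP) lies on the centre line of the jaws, within the pads' length; the fingertips stand 14 mm ahead of it and the grasp point (between the pads) lies 5 mm behind it; y points along the fingers, z is the direction in which the jaws open and shut, and the axes are right-handed (so a half turn about y gives the same grasp; the last joint's range is limited). The gripper opens to 85 mm and grips with 20 to 120 N. Pads are 22 mm wide; open, the fingers measure 114 mm over their backs; the gripper's body (76 mm by 85 mm) begins 54 mm behind the grasp point. The pads swing forward as they close: fully open they stand 13 mm farther back than shut.
Start: joints at [-1.361, 0.259, 0.021, 1.334, 0, 1.418], TCP at [0.195, -0.514, 0.245] pointing down, gripper open.
Joint ranges: [-3.04, 3.04], [-0.91, 1.82], [-1.04, 1.36], [-1.92, 1.95], [-1.52, 1.45], [-3.14, 3.14]. Speed limits (rad/s): [2.22, 2.22, 2.79, 3.14, 3.14, 3.14].

INTERFACE

Orientations are given as a unit quaternion [x, y, z, w].
In Python, from bench import telemetry, eyes, order gives the robot as it stands.
- The arm moves only by the tool step_arm, never from a script. Its argument "deltas" is a list that holds one entry, the list of rows, each a list of 6 numbers: the shift along the tool's x, y, z in m, then the turn, a rotation vector about the tool's x, y, z in degrees. A call has 1 to 8 rows; each row shifts and turns the commanded pose from where the row before left it, along the tool's axes as they then stand; what a row does not reach is not made up. A row lasts 1/12 s, in which the tool goes at most 41.7 mm and 7.16 degrees, less where a joint would pass 70% of its speed; a pose out of reach is approached as far as the arm can. A call is refused whole if a number of a shift passes 0.0417 or a number of a turn 7.16, either way. A call with a gripper value outside its range is refused whole. "fingers" is the finger opening in m, from 0 to 0.0854, set as the call begins (left out, the last holds). The fingers move at their own pace and stop on an object; "squeeze" is the grip in N (left out, the last holds). Time passes only in rows, so rows that do not move let the fingers close. It gives the time, the measured TCP pose, the force and the opening at its end, in the units of the state.
- telemetry.state(): the state, without advancing time (a new reading comes with each control period).
- eyes.snapshot(name): name is "scene" or "top"; returns a dict with "image" (420x560x3 uint8, red, green, blue), "fovy" (degrees; the focal length in pixels is half the picture's height over the tangent of half this angle, whatever the lens; pixels are square), "cx", "cy" (the principal point, pixels), "view" (4x4, takes a point from world to camera coordinates). Camera axes: x right, y up, looking along -z (the intrinsics and any distortion apply to the point x, -y, -z); pixel columns grow to the right and rows downward; lengths in m; the calibration is good to about 2 mm. A picture is of the moment at which its call begins. There is no depth.
- order.hand_in(): hands the job in, once; it reports no verdict.
Trained networks look in a picture, given as the dict that the camera call returned (one of the last four; its "shot" number tells which), for a name from the list of things; names that differ only in an ending like _2 or _b are one class to them, and where a whole thing is asked for, a point or a joint stands for the part that bears it (a point fixed in the world has none). Each returns a list of dicts, best first, with "p" (0 to 1); they miss things now and then, are a little off and sometimes report something else, mostly with a low value. They report only what shows in the picture. A call takes as long as a camera call.
- eyes.look_for(picture, label): "centre" ([x, y, z] in m, in world coordinates, good to about 4 mm: the middle of the surface that is visible of it).
- eyes.tip_of(picture, label): "centre" ([x, y, z] in m, in world coordinates, good to about 4 mm: a listed point, or the origin of a listed thing).
The state is a dict: "clock": time; "joints": joint angles; "dq": joint speeds; "joint_efforts": joint torques, N m; "tcp_pos": TCP position; "tcp_rot": TCP orientation; "force": force on the tool from outside, world axes, zero at the start; "ft_torque": the same for the moment, N m; "gripper_width": finger opening in m.
Only numpy, scipy, OpenCV 4.12 (cv2) and the standard library are available. Lean on these libraries where they do the work, as an engineer would, in place of code of your own. Each camera call takes 0.05 s, during which the arm holds its last target.

TASK

Shut the colour-block organiser so that the blocks do not sweat: start at the end of the row that lies on the hinge side of the lids and run your fingertips along the row, just over the deck, folding down and gently pressing home one lid after the other until all five have clicked shut, flush with the deck. Do not lift the organiser or shove it along, and leave the two soaps and the timer beside it where they are.

Things in the scene. Friction and masses are not known exactly. Their poses are not given: they have to be found in the camera images.
- organiser: Dark grey plastic organiser for soap colour blocks, 76 mm wide (x), 272 mm long (y), deck 38 mm above the table, 1 kg (0.9 to 1.2), loose on four rubber feet. Five open compartments in a row along its y, 48 mm pitch, between two flat 16 mm end shoulders. Origin at the centre of its underside, z up. Lids, hinge lines and shoulders lie on its middle line (x = 0).
- start_shoulder (a point): Centre of the top face of the flat end shoulder at the organiser's +y end, level with the deck and the shut lids. It lies on the hinge side of all lids: lid 1 is next to it, its hinge line 8 mm from this point towards the row.
- end_shoulder (a point): Centre of the top face of the flat end shoulder at the organiser's -y end, next to the free end of lid 5, level with the deck.
- lid_1 (a joint): Opening angle of lid 1 (1 is at the organiser's +y end, 5 at its -y end) in rad: 0 fully shut, lying flush with the deck; 1.4 widest open. The milky clear lid is 60 x 44 mm, 3 mm thick. It stays where it is left. Pressed down it stops on its catch at about 0.16, takes 4 to 5 N at its mark to click past it (a fingertip drawn over it 1 mm above the deck does it too), then drops to 0 and is held.
- hinge_1 (a point): Middle of the hinge line of lid 1, at deck height. The hinge runs along the organiser's x at the +y side of the compartment; from it the shut lid reaches 44 mm towards -y. An open lid leans over its compartment, its outer face towards +y.
- mark_1 (a point): Centre of the orange thumb mark (18 x 4 mm, nearly flat) on the outer face of lid 1, 36 mm from its hinge line, near its free end; it moves with the lid. At deck height when the lid is shut.
- lid_2 (a joint): Opening angle of lid 2 (1 is at the organiser's +y end, 5 at its -y end) in rad: 0 fully shut, lying flush with the deck; 1.4 widest open. The milky clear lid is 60 x 44 mm, 3 mm thick. Moves and clicks like lid 1.
- hinge_2 (a point): Middle of the hinge line of lid 2, at deck height. The hinge runs along the organiser's x at the +y side of the compartment; from it the shut lid reaches 44 mm towards -y. An open lid leans over its compartment, its outer face towards +y.
- mark_2 (a point): Centre of the orange thumb mark (18 x 4 mm, nearly flat) on the outer face of lid 2, 36 mm from its hinge line, near its free end; it moves with the lid. At deck height when the lid is shut.
- lid_3 (a joint): Opening angle of lid 3 (1 is at the organiser's +y end, 5 at its -y end) in rad: 0 fully shut, lying flush with the deck; 1.4 widest open. The milky clear lid is 60 x 44 mm, 3 mm thick. Moves and clicks like lid 1.
- hinge_3 (a point): Middle of the hinge line of lid 3, at deck height. The hinge runs along the organiser's x at the +y side of the compartment; from it the shut lid reaches 44 mm towards -y. An open lid leans over its compartment, its outer face towards +y.
- mark_3 (a point): Centre of the orange thumb mark (18 x 4 mm, nearly flat) on the outer face of lid 3, 36 mm from its hinge line, near its free end; it moves with the lid. At deck height when the lid is shut.
- lid_4 (a joint): Opening angle of lid 4 (1 is at the organiser's +y end, 5 at its -y end) in rad: 0 fully shut, lying flush with the deck; 1.4 widest open. The milky clear lid is 60 x 44 mm, 3 mm thick. Moves and clicks like lid 1.
- hinge_4 (a point): Middle of the hinge line of lid 4, at deck height. The hinge runs along the organiser's x at the +y side of the compartment; from it the shut lid reaches 44 mm towards -y. An open lid leans over its compartment, its outer face towards +y.
- mark_4 (a point): Centre of the orange thumb mark (18 x 4 mm, nearly flat) on the outer face of lid 4, 36 mm from its hinge line, near its free end; it moves with the lid. At deck height when the lid is shut.
- lid_5 (a joint): Opening angle of lid 5 (1 is at the organiser's +y end, 5 at its -y end) in rad: 0 fully shut, lying flush with the deck; 1.4 widest open. The milky clear lid is 60 x 44 mm, 3 mm thick. Moves and clicks like lid 1.
- hinge_5 (a point): Middle of the hinge line of lid 5, at deck height. The hinge runs along the organiser's x at the +y side of the compartment; from it the shut lid reaches 44 mm towards -y. An open lid leans over its compartment, its outer face towards +y.
- mark_5 (a point): Centre of the orange thumb mark (18 x 4 mm, nearly flat) on the outer face of lid 5, 36 mm from its hinge line, near its free end; it moves with the lid. At deck height when the lid is shut.
- pink_soap_centre (a point): Loose pink cloud-shaped soap, 68 x 68 x 35 mm, standing in front of or behind the organiser; the point is its centre, half-way up.
- black_soap_centre (a point): Loose black rose-shaped soap, 69 x 69 x 34 mm, standing in front of or behind the organiser; the point is its centre, half-way up.
- timer_centre (a point): Loose cream-white dial timer with a red pointer, 61 mm across, 42 mm high, standing behind the organiser; the point is on its axis, half-way up.

How it is judged:
By the outcome, as a careful person would: the job done as asked, in the order asked, and still so for the second after the job is handed in, with the robot touching nothing.
It also fails if it takes over 51 s, if anything falls off the work surface, if the arm or the gripper's body presses on something with over 40 N, if the wrist force passes 120 N, or if a joint passes its speed limit or range.

## Working session

There is one attempt and no reset: what is moved stays moved. The work goes in short steps, Python scripts to look and compute and a tool call to move; the robot and the scene stay as the last step left them, time stands still between calls to the robot, and variables do not carry over. Pictures are saved under pics/ and viewed, and the job is handed in when it is done.

Besides the shell and the picture viewer there is one more tool, called after "Call:" as name([rows], argument=value, ...), one row to a line, values as JSON. step_arm: Moves the arm, as the interface text tells. Its arguments: {"type":"object","properties":{"deltas":{"type":"array","items":{"type":"array","items":{"type":"array","items":{"type":"number"}}}},"fingers":{"type":"number"},"squeeze":{"type":"number"}},"required":["deltas"]}

```bash
mkdir -p pics; python3 - <<'E'
from bench import telemetry, eyes
import cv2, numpy as np
s=telemetry.state(); print({k:np.round(v,4).tolist() for k,v in s.items()})
for n in ["scene","top"]:
    p=eyes.snapshot(n); cv2.imwrite(f"pics/{n}0.png",p["image"][:,:,::-1])
    print(n,p["fovy"],p["cx"],p["cy"],np.round(p["view"],4).tolist(),[k for k in p])
    for l in ["organiser","start_shoulder","end_shoulder","hinge_1","mark_1","pink_soap_centre","black_soap_centre","timer_centre"]:
        r=eyes.tip_of(p,l); print(l,[(round(d["p"],2),np.round(d["centre"],4).tolist()) for d in r[:6]])
E
```

```text
{'clock': 0.0, 'joints': [-1.3606, 0.2592, 0.0208, 1.3337, 0.0, 1.4182], 'dq': [-0.0009, 0.0021, 0.0008, -0.0004, -0.0017, 0.0007], 'joint_efforts': [-0.0003, -55.5638, 34.453, 0.0135, -0.0003, 0.0], 'tcp_pos': [0.1951, -0.5139, 0.2447], 'tcp_rot': [-0.1276, 0.696, -0.695, 0.1276], 'force': [-0.4397, 0.001, 0.2425], 'ft_torque': [0.0264, 0.0394, 0.0079], 'gripper_width': 0.0857}
scene 51.78825131642447 279.5291771556941 205.53240476002128 [[0.9087, -0.4173, -0.0097, -0.5255], [0.232, 0.4856, 0.8429, -0.1941], [-0.347, -0.7682, 0.5381, -0.659], [0.0, 0.0, 0.0, 1.0]] ['image', 'fovy', 'cx', 'cy', 'view', 'shot']
organiser [(0.8, [0.5839, -0.0802, -0.0034])]
start_shoulder [(0.79, [0.6234, 0.0389, 0.0423]), (0.72, [0.7103, -0.0336, 0.0215]), (0.57, [0.6305, -0.2057, 0.0186]), (0.41, [0.4708, -0.128, 0.0192]), (0.21, [0.5854, -0.0819, -0.002])]
end_shoulder [(0.58, [0.5453, -0.2019, 0.0397])]
hinge_1 [(0.96, [0.6223, 0.0349, 0.0401]), (0.8, [0.5743, -0.1044, 0.0379]), (0.79, [0.6111, -0.0143, 0.0404]), (0.69, [0.5921, -0.0555, 0.0408]), (0.56, [0.5611, -0.1446, 0.0362])]
mark_1 [(0.8, [0
[... 649 characters left out ...]
(0.58, [0.6269, 0.0385, 0.0326])]
end_shoulder [(0.78, [0.5433, -0.2026, 0.0399])]
hinge_1 [(0.95, [0.6187, 0.0345, 0.035]), (0.94, [0.5894, -0.0573, 0.0356]), (0.83, [0.5709, -0.1045, 0.04]), (0.7, [0.6069, -0.0111, 0.0379]), (0.64, [0.5589, -0.1493, 0.0407]), (0.6, [0.7124, -0.042, 0.0229])]
mark_1 [(0.89, [0.5827, -0.0776, 0.0666]), (0.81, [0.5541, -0.1758, 0.0617]), (0.74, [0.5656, -0.1296, 0.0567]), (0.69, [0.6004, -0.0318, 0.0616]), (0.59, [0.6124, 0.0095, 0.0655])]
pink_soap_centre [(0.65, [0.4698, -0.1256, 0.0169])]
black_soap_centre [(0.75, [0.6338, -0.2062, 0.0212]), (0.74, [0.6126, 0.0119, 0.0666])]
timer_centre [(0.63, [0.7122, -0.0409, 0.0224]), (0.27, [0.6113, 0.0146, 0.0666])]
```

View pics/scene0.png

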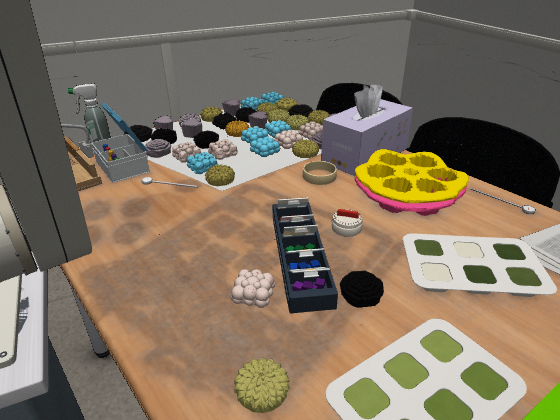

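View pics/top0.png

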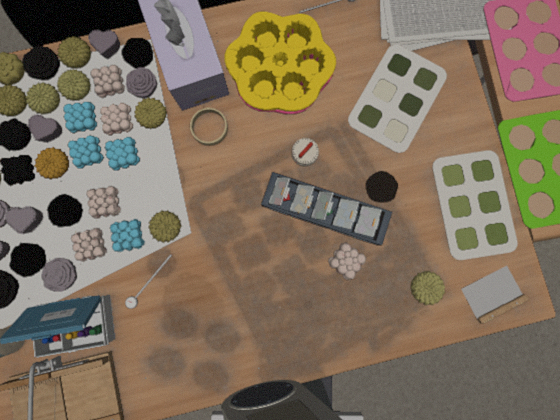

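The pictures show the organiser running from its +y end at about (278,190) to its -y end at about (375,225) in the top view. The lids are half open. The pink soap (348,260) is in front of it, and the black soap (381,186) and timer (305,152) are behind. Next I'll fit the organiser's pose from all the detected points.

```bash
cat > fit.py <<'E'
import numpy as np, cv2
from scipy.spatial.transform import Rotation as R
from scipy.optimize import least_squares
def fit(pics,eyes,verbose=True):
    obs=[]
    for p in pics:
        for l,y in [("organiser",0),("start_shoulder",.128),("end_shoulder",-.128)]:
            for d in eyes.tip_of(p,l)[:1]: obs.append((y,d["centre"][:2]))
        for d in eyes.tip_of(p,"hinge_1"):
            c=np.array(d["centre"]); 
            ys=np.array([.12,.072,.024,-.024,-.072]); O=np.array([.584,-.081]);u=np.array([.319,.948])
            t=(c[:2]-O)@u; k=np.argmin(abs(ys-t))
            if d["p"]>.4 and abs(ys[k]-t)<.012 and np.linalg.norm(c[:2]-O-u*ys[k])<.015: obs.append((ys[k],c[:2]))
    def f(v): return np.concatenate([(np.array([v[0]-np.sin(v[2])*y,v[1]+np.cos(v[2])*y])-c)*1e3 for y,c in obs])
    r=least_squares(f,[.584,-.081,-.325],loss="soft_l1",f_scale=4)
    return r.x,np.round(r.fun,1),len(obs)
E
python3 - <<'E'
from fit import *
from bench import telemetry,eyes
ps=[eyes.snapshot(n) for n in ["scene","top"]]
x,res,n=fit(ps,eyes); print(x,np.degrees(x[2]),n,res)
s=telemetry.state(); M=R.from_quat(s["tcp_rot"]).as_matrix(); print(M.round(3))
yo=np.array([-np.sin(x[2]),np.cos(x[2]),0]); O=np.array([x[0],x[1],0])
print("yaxis",yo,"start",O+.128*yo,"end",O-.128*yo)
# overlay
def proj(p,X):
    f=210/np.tan(np.radians(p["fovy"]/2)); c=p["view"]@np.append(X,1); return np.array([p["cx"]+f*c[0]/-c[2],p["cy"]+f*c[1]/c[2]])
xo=np.array([np.cos(x[2]),np.sin(x[2]),0])
for p,nm in zip(ps,["s","t"]):
    im=p["image"][:,:,::-1].copy(); im=cv2.resize(im,None,fx=4,fy=4,interpolation=cv2.INTER_CUBIC)
    for z in (0.038,):
        q=np.array([proj(p,O+a*xo*.038+b*yo*.136+[0,0,z]) for a,b in [(1,1),(1,-1),(-1,-1),(-1,1)]])
        cv2.polylines(im,[np.int32(q*4+2)],True,(0,0,255),1)
    for y in [.12,.072,.024,-.024,-.072]:
        q=proj(p,O+yo*y+[0,0,.038]); cv2.circle(im,tuple(np.int32(q*4+2)),4,(0,255,0),1)
    c=np.int32(proj(p,O)*4); im=im[max(0,c[1]-300):c[1]+300,max(0,c[0]-400):c[0]+400]; cv2.imwrite(f"pics/ov_{nm}.png",im)
E
```

```text
[ 0.58347986 -0.07994167 -0.33727797] -19.324604121961002 14 [ 1.2 -0.   0.2  0.3 -1.5  2.5  0.9  0.7 -1.5  0.4 -2.2  1.7  3.3 -4.1
  1.8  1.  -2.3  1.8 -1.7  1.1  0.6 -3.   1.   0.9  4.1 -2.9 -3.4 -2.3]
[[-0.935  0.     0.355]
 [-0.355 -0.    -0.935]
 [ 0.    -1.     0.   ]]
yaxis [0.33091965 0.94365893 0.        ] start [0.62583757 0.04084667 0.        ] end [ 0.54112214 -0.20073001  0.        ]
```

View pics/ov_s.png

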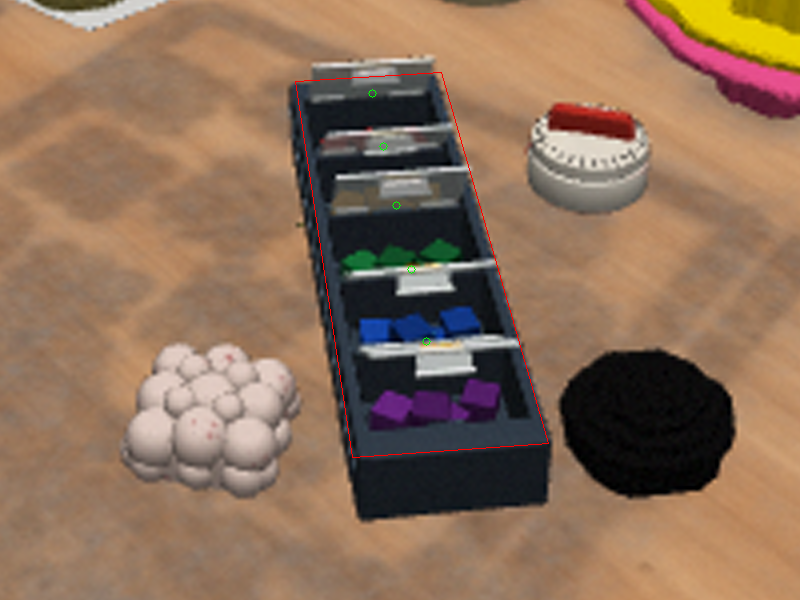

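View pics/ov_t.png

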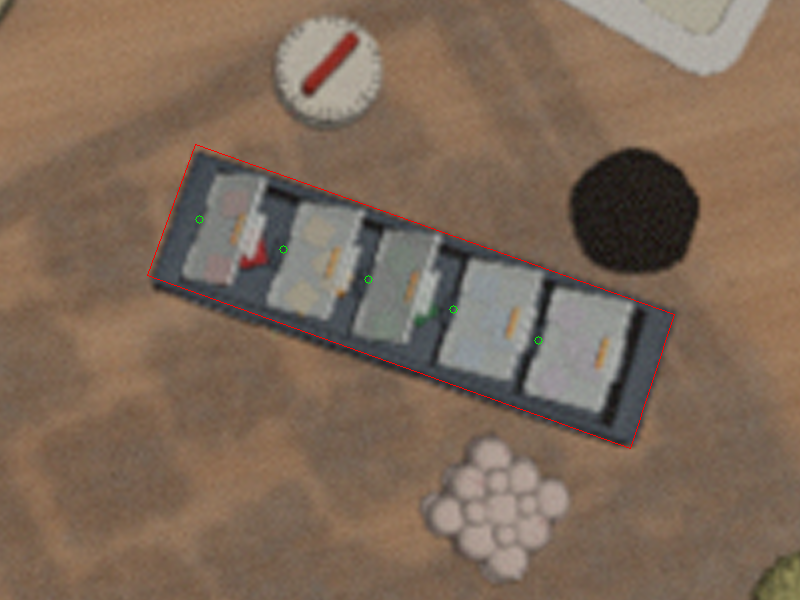

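The overlay agrees to about 2 mm. I'll align the tool so that x runs along the row, y points down and z is the organiser's +x, with the fingers shut.

Call:
step_arm([
  [[0,0,0,0,-7.15,0],[0,0,0,0,-7.15,0],[0,0,0,0,-7.15,0],[0,0,0,0,-7.15,0],[0,0,0,0,-7.15,0],[0,0,0,0,-7.15,0],[0,0,0,0,-7.1,0]],
], fingers=0, squeeze=40)

```text
clock: 1.98
tcp_pos: [0.1952, -0.5142, 0.2453]
tcp_rot: [-0.411, 0.575, -0.575, 0.411]
force: [-0.1, -0.9, -0.4]
gripper_width: 0.0005
```

Call:
step_arm([
  [[-0.028,0,0.0093,0,0,0],[-0.028,0,0.0093,0,0,0],[-0.028,0,0.0093,0,0,0],[-0.028,0,0.0093,0,0,0],[-0.028,0,0.0093,0,0,0],[-0.028,0,0.0093,0,0,0],[-0.028,0,0.0093,0,0,0],[-0.028,0,0.0093,0,0,0]],
])

```text
clock: 2.65
tcp_pos: [0.3398, -0.3259, 0.2454]
tcp_rot: [0.409, -0.576, 0.577, -0.41]
force: [0.8, -0.4, -0.5]
gripper_width: 0.0003
```

Call:
step_arm([
  [[-0.028,0,0.0093,0,0,0],[-0.028,0,0.0093,0,0,0],[-0.028,0,0.0093,0,0,0],[-0.028,0,0.0093,0,0,0],[-0.028,0,0.0093,0,0,0],[-0.028,0,0.0093,0,0,0],[-0.028,0,0.0093,0,0,0],[-0.028,0,0.0093,0,0,0]],
])

```text
clock: 3.32
tcp_pos: [0.4838, -0.1388, 0.2454]
tcp_rot: [0.409, -0.576, 0.577, -0.41]
force: [0.5, -0.8, 1.0]
gripper_width: -0.0004
```

Call:
step_arm([
  [[-0.028,0,0.0093,0,0,0],[-0.028,0,0.0093,0,0,0],[-0.028,0,0.0093,0,0,0],[-0.028,0,0.0093,0,0,0],[-0.028,0,0.0093,0,0,0],[-0.028,0,0.0093,0,0,0],[-0.028,0,0.0093,0,0,0],[0,0,0,0,0,0]],
])

```text
clock: 3.98
tcp_pos: [0.6113, 0.0271, 0.2444]
tcp_rot: [-0.41, 0.576, -0.575, 0.411]
force: [-0.2, -0.0, 0.1]
gripper_width: 0.0001
```

```bash
cat > where.py <<'E'
from fit import *
from bench import telemetry
x=np.array([.58348,-.07994,-.33728])
s=telemetry.state(); M=R.from_quat(s["tcp_rot"]).as_matrix()
O=np.array([x[0],x[1],0]); xo=np.array([np.cos(x[2]),np.sin(x[2]),0]); yo=np.array([-xo[1],xo[0],0])
d=np.array(s["tcp_pos"])-O
print("clock",round(s["clock"],2),"org frame mm",np.round([d@xo*1e3,d@yo*1e3,d[2]*1e3],1),"F org",np.round([s["force"]@xo,s["force"]@yo,s["force"][2]],1))
if __name__=="__main__":
    print("tool x in org",np.round([M[:,0]@xo,M[:,0]@yo,M[2,0]],4),"tool y",M[:,1].round(4))
    t=O+yo*.135; t[2]=.2; print("delta tool to start",(M.T@(t-s["tcp_pos"])).round(4))
E
python3 where.py; python3 - <<'E'
from fit import *
from bench import eyes
ps=[eyes.snapshot(n) for n in ["scene","top"]]
print(fit(ps,eyes))
for p,n in zip(ps,"st"): cv2.imwrite(f"pics/b{n}.png",p["image"][:,:,::-1])
E
```

```text
clock 3.98 org frame mm [ -9.2 110.2 244.4] F org [-0.2 -0.1  0.1]
tool x in org [ 0.0051 -1.     -0.0011] tool y [ 1.0e-04  1.1e-03 -1.0e+00]
delta tool to start [-0.0247  0.0444  0.0093]
(array([ 0.58298421, -0.08095013, -0.31872494]), array([ 1.900e+00, -4.500e+00,  1.400e+00,  3.000e-01, -1.300e+00,
        1.400e+00, -1.400e+00,  1.400e+00, -1.000e-01, -1.100e+00,
        2.200e+00, -4.400e+00, -6.000e-01,  1.100e+00, -2.300e+00,
       -7.200e+00, -4.000e+00,  1.600e+00, -5.000e+01,  1.259e+02,
        6.900e+01,  2.154e+02, -7.000e-01, -1.000e+00,  2.700e+00,
        2.000e-01,  1.800e+00, -2.600e+00]), 14)
```

```bash
sed -i 's/^x=.*/x=np.array([.5832,-.0804,-.330])/' where.py; python3 where.py
```

```text
clock 4.48 org frame mm [ -9.2 106.  245.6] F org [0.1 0.7 0.7]
tool x in org [-6.3e-03 -1.0e+00 -1.0e-04] tool y [ 4.e-04 -1.e-04 -1.e+00]
delta tool to start [-0.029   0.0456  0.009 ]
```

View pics/bs.png

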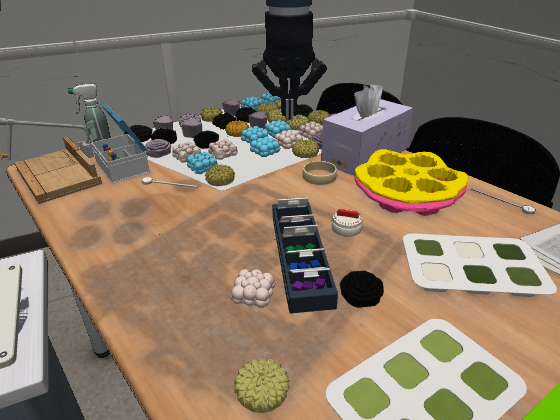

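The gripper hangs above the row's +y end and the objects are undisturbed. Next: over the shoulder, then down.

Call:
step_arm([
  [[-0.015,0,0.0045,0,0,0],[-0.014,0,0.0045,0,0,0],[0,0.035,0,0,0,0],[0,0.035,0,0,0,0],[0,0.035,0,0,0,0],[0,0.035,0,0,0,0],[0,0.03,0,0,0,0],[0,0,0,0,0,0]],
])

```text
clock: 5.15
tcp_pos: [0.6238, 0.0478, 0.0695]
tcp_rot: [-0.412, 0.579, -0.575, 0.407]
force: [-0.8, 0.2, -0.6]
gripper_width: -0.0001
```

```bash
python3 where.py; python3 - <<'E'
from bench import eyes,telemetry
import cv2,numpy as np
for i in range(3):
    p=eyes.snapshot("scene"); print(np.round(telemetry.state()["tcp_pos"],4),np.round(telemetry.state()["force"],2))
im=p["image"][:,:,::-1]; cv2.imwrite("pics/c.png",cv2.resize(im[120:320,190:410],None,fx=3,fy=3,interpolation=2)[:600])
E
```

```text
clock 5.15 org frame mm [ -3.1 134.4  69.5] F org [-0.8 -0.1 -0.6]
tool x in org [-0.0059 -1.      0.0026] tool y [-9.2e-03  5.0e-04 -1.0e+00]
delta tool to start [-0.0003 -0.1305  0.0019]
[0.6253 0.0477 0.0729] [0.45 0.32 0.36]
[0.6269 0.0477 0.0754] [0.03 0.09 0.97]
[0.6279 0.0477 0.0769] [1.46 0.34 0.92]
```

View pics/c.png

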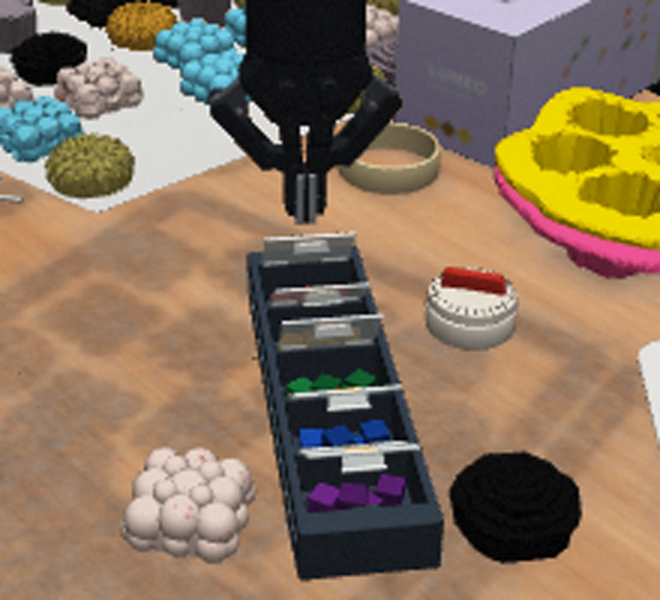

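The fingertips are shut, over the +y shoulder and about 25 mm above the deck. The arm overshoots fast moves by several mm, so I'll go slowly from here.

Call:
step_arm([
  [[0,0.003,0,0,0,0],[0,0.003,0,0,0,0],[0,0.003,0,0,0,0],[0,0.002,0,0,0,0],[0,0.002,0,0,0,0],[0,0.001,0,0,0,0],[0,0,0,0,0,0],[0,0,0,0,0,0]],
])

```text
clock: 5.97
tcp_pos: [0.6271, 0.048, 0.0613]
tcp_rot: [-0.41, 0.576, -0.576, 0.41]
force: [-0.5, 0.3, -0.6]
gripper_width: -0.0
```

```bash
python3 where.py
```

```text
clock 5.97 org frame mm [ -0.  135.7  61.3] F org [-0.5  0.1 -0.6]
tool x in org [-0.0053 -1.      0.    ] tool y [-1.e-04  0.e+00 -1.e+00]
delta tool to start [ 0.0007 -0.1387  0.    ]
```

Call:
step_arm([
  [[0,0.001,0,0,0,0],[0,0.001,0,0,0,0],[0,0.001,0,0,0,0],[0,0.001,0,0,0,0],[0,0.001,0,0,0,0],[0,0.001,0,0,0,0],[0,0.001,0,0,0,0],[0,0,0,0,0,0]],
])

```text
clock: 6.63
tcp_pos: [0.6271, 0.048, 0.054]
tcp_rot: [-0.41, 0.576, -0.576, 0.409]
force: [-0.4, 0.1, -0.2]
gripper_width: 0.0001
```

Call:
step_arm([
  [[0,0.0007,0,0,0,0],[0,0,0,0,0,0],[0,0,0,0,0,0]],
])

```text
clock: 6.88
tcp_pos: [0.6272, 0.048, 0.0536]
tcp_rot: [0.41, -0.576, 0.576, -0.41]
force: [-0.3, -0.4, 0.6]
gripper_width: 0.0001
```

Call:
step_arm([
  [[0,0.0007,0,0,0,0],[0,0,0,0,0,0],[0,0,0,0,0,0]],
])

```text
clock: 7.13
tcp_pos: [0.6271, 0.0479, 0.0529]
tcp_rot: [-0.41, 0.576, -0.576, 0.41]
force: [0.2, -0.3, 1.0]
gripper_width: 0.0
```

Call:
step_arm([
  [[0,0.0005,0,0,0,0],[0,0,0,0,0,0],[0,0,0,0,0,0]],
])

```text
clock: 7.38
tcp_pos: [0.6271, 0.048, 0.0524]
tcp_rot: [-0.41, 0.576, -0.576, 0.41]
force: [-0.2, -0.7, -0.2]
gripper_width: 0.0004
```

Call:
step_arm([
  [[0,0.0005,0,0,0,0],[0,0,0,0,0,0],[0,0,0,0,0,0]],
])

```text
clock: 7.63
tcp_pos: [0.6272, 0.048, 0.0521]
tcp_rot: [0.409, -0.576, 0.576, -0.41]
force: [-1.5, 0.3, 3.4]
gripper_width: -0.0001
```

Contact at 3.4 N with TCP z = 0.052, which matches a 38 mm deck and tips 14 mm ahead. I'll rise about 4 mm and begin the run.

Call:
step_arm([
  [[0,-0.0045,0,0,0,0],[0.003,0,0,0,0,0],[0.003,0,0,0,0,0],[0.003,0,0,0,0,0],[0.003,0,0,0,0,0],[0.003,0,0,0,0,0],[0.003,0,0,0,0,0],[0.003,0,0,0,0,0]],
])

```text
clock: 8.3
tcp_pos: [0.6201, 0.0277, 0.0563]
tcp_rot: [-0.41, 0.576, -0.576, 0.409]
force: [0.8, -0.1, -0.0]
gripper_width: -0.0
```

Call:
step_arm([
  [[0.003,0,0,0,0,0],[0.003,0,0,0,0,0],[0.003,0,0,0,0,0],[0.003,0,0,0,0,0]],
])

```text
clock: 8.63
tcp_pos: [0.6162, 0.0165, 0.0564]
tcp_rot: [0.41, -0.576, 0.576, -0.41]
force: [0.5, 0.2, 0.8]
gripper_width: -0.0001
```

Call:
step_arm([
  [[0.003,0,0,0,0,0],[0.003,0,0,0,0,0],[0.003,0,0,0,0,0],[0,0,0,0,0,0]],
])

```text
clock: 8.97
tcp_pos: [0.6136, 0.0081, 0.0569]
tcp_rot: [0.409, -0.576, 0.577, -0.41]
force: [0.7, 0.2, 4.1]
gripper_width: -0.0004
```

```bash
python3 where.py; python3 - <<'E'
from bench import eyes
import cv2
p=eyes.snapshot("scene")
im=p["image"][:,:,::-1]; cv2.imwrite("pics/d.png",cv2.resize(im[150:320,220:410],None,fx=3.5,fy=3.5,interpolation=2)[:600])
E
```

```text
clock 8.97 org frame mm [ 0.1 93.5 56.9] F org [0.6 0.4 4.1]
tool x in org [-5.5e-03 -1.0e+00 -7.0e-04] tool y [ 1.e-03  3.e-04 -1.e+00]
delta tool to start [-0.0416 -0.1431 -0.0002]
```

View pics/d.png

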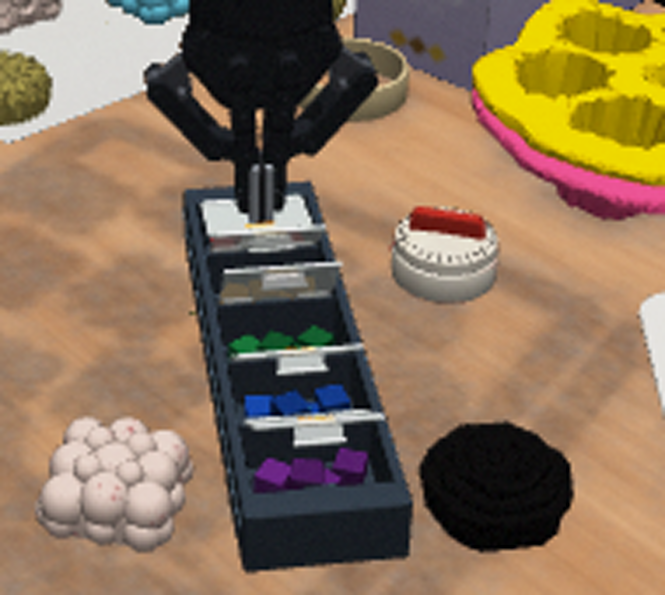

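The lid is on its catch at 4.1 N, with the tip just at the orange mark (259,225). Pressing down now.

Call:
step_arm([
  [[0.001,0.001,0,0,0,0],[0,0.001,0,0,0,0],[0,0.001,0,0,0,0],[0,0,0,0,0,0]],
])

```text
clock: 9.35
tcp_pos: [0.6124, 0.0072, 0.0526]
tcp_rot: [-0.41, 0.577, -0.576, 0.409]
force: [-0.6, -0.6, -0.5]
gripper_width: 0.0002
```

Call:
step_arm([
  [[0,0.001,0,0,0,0],[0,0,0,0,0,0],[0,0,0,0,0,0]],
])

```text
clock: 9.6
tcp_pos: [0.6129, 0.0073, 0.0522]
tcp_rot: [-0.41, 0.577, -0.576, 0.409]
force: [0.5, -1.0, -1.0]
gripper_width: 0.0003
```

```bash
python3 where.py; python3 - <<'E'
from bench import eyes
import cv2
p=eyes.snapshot("scene")
im=p["image"][:,:,::-1]; cv2.imwrite("pics/e.png",cv2.resize(im[150:320,220:410],None,fx=3.5,fy=3.5,interpolation=2)[:600])
E
```

```text
clock 9.6 org frame mm [-0.4 92.6 52.2] F org [ 0.8 -0.7 -1. ]
tool x in org [-5.4e-03 -1.0e+00  2.0e-04] tool y [-4.e-04 -1.e-04 -1.e+00]
delta tool to start [-4.240e-02 -1.478e-01  1.000e-04]
```

View pics/e.png

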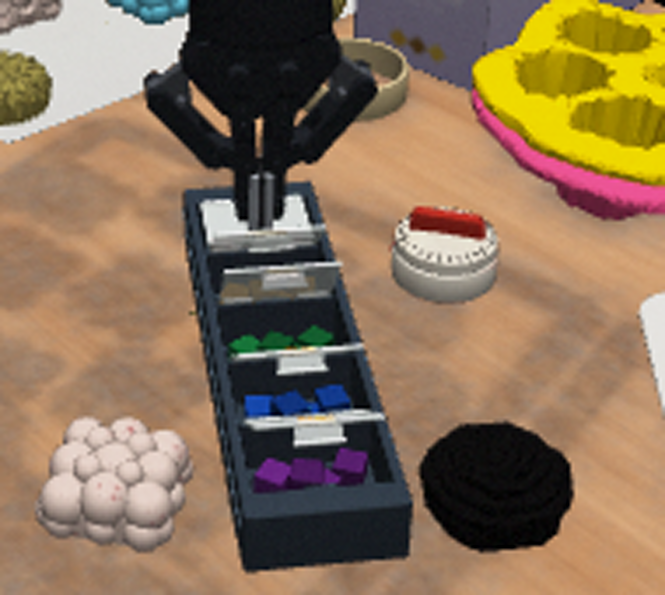

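No force remains at deck level, so lid 1 has gone home. On to lid 2.

Call:
step_arm([
  [[0,-0.0045,0,0,0,0],[0.003,0,0,0,0,0],[0.003,0,0,0,0,0],[0.003,0,0,0,0,0],[0.003,0,0,0,0,0],[0.003,0,0,0,0,0],[0.003,0,0,0,0,0],[0.003,0,0,0,0,0]],
])

```text
clock: 10.32
tcp_pos: [0.606, -0.0128, 0.0569]
tcp_rot: [-0.409, 0.576, -0.576, 0.41]
force: [-0.5, 0.4, -0.1]
gripper_width: 0.0001
```

Call:
step_arm([
  [[0.003,0,0,0,0,0],[0.003,0,0,0,0,0],[0.003,0,0,0,0,0],[0.003,0,0,0,0,0],[0.003,0,0,0,0,0],[0.003,0,0,0,0,0]],
])

```text
clock: 10.82
tcp_pos: [0.6001, -0.0298, 0.0569]
tcp_rot: [0.41, -0.576, 0.576, -0.41]
force: [0.2, 0.8, -0.4]
gripper_width: -0.0001
```

Call:
step_arm([
  [[0.003,0,0,0,0,0],[0.003,0,0,0,0,0],[0.002,0,0,0,0,0],[0,0,0,0,0,0]],
])

```text
clock: 11.15
tcp_pos: [0.5976, -0.0373, 0.0571]
tcp_rot: [0.409, -0.576, 0.577, -0.41]
force: [-0.4, -0.6, 2.3]
gripper_width: 0.0001
```

Call:
step_arm([
  [[0.001,0.001,0,0,0,0],[0,0.001,0,0,0,0],[0,0.001,0,0,0,0],[0,0.001,0,0,0,0],[0,0,0,0,0,0],[0,0,0,0,0,0]],
])

```text
clock: 11.65
tcp_pos: [0.597, -0.038, 0.0525]
tcp_rot: [-0.41, 0.577, -0.576, 0.409]
force: [0.4, -0.3, -0.3]
gripper_width: 0.0
```

```bash
python3 where.py; python3 - <<'E'
from bench import eyes
import cv2
p=eyes.snapshot("scene")
im=p["image"][:,:,::-1]; cv2.imwrite("pics/f.png",cv2.resize(im[150:320,220:410],None,fx=3.5,fy=3.5,interpolation=2)[:600])
E
```

```text
clock 11.65 org frame mm [-0.7 44.6 52.5] F org [ 0.5 -0.1 -0.3]
tool x in org [-5.4e-03 -1.0e+00  3.0e-04] tool y [-7.e-04 -1.e-04 -1.e+00]
delta tool to start [-9.040e-02 -1.475e-01  1.000e-04]
```

View pics/f.png

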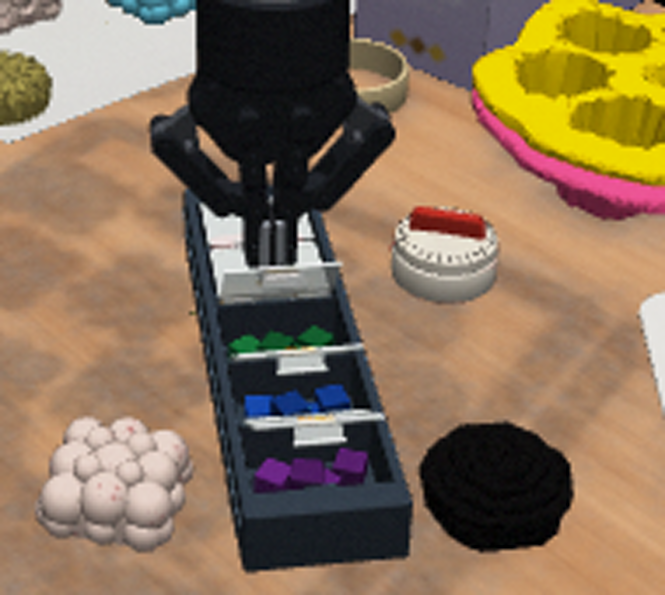

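Lids 1 and 2 look flat and the organiser hasn't moved. On to lid 3.

Call:
step_arm([
  [[0,-0.0042,0,0,0,0],[0.003,0,0,0,0,0],[0.003,0,0,0,0,0],[0.003,0,0,0,0,0],[0.003,0,0,0,0,0],[0.003,0,0,0,0,0],[0.003,0,0,0,0,0],[0.003,0,0,0,0,0]],
])

```text
clock: 12.37
tcp_pos: [0.5902, -0.0581, 0.0571]
tcp_rot: [-0.409, 0.576, -0.576, 0.41]
force: [0.6, 0.3, -0.8]
gripper_width: -0.0
```

Call:
step_arm([
  [[0.003,0,0,0,0,0],[0.003,0,0,0,0,0],[0.003,0,0,0,0,0],[0.003,0,0,0,0,0],[0.003,0,0,0,0,0],[0.003,0,0,0,0,0]],
])

```text
clock: 12.87
tcp_pos: [0.5843, -0.0751, 0.0571]
tcp_rot: [0.41, -0.576, 0.576, -0.41]
force: [0.2, 0.5, 0.9]
gripper_width: 0.0
```

Call:
step_arm([
  [[0.003,0,0,0,0,0],[0.003,0,0,0,0,0],[0.002,0,0,0,0,0],[0,0,0,0,0,0]],
])

```text
clock: 13.2
tcp_pos: [0.5817, -0.0827, 0.0572]
tcp_rot: [0.409, -0.576, 0.577, -0.409]
force: [-0.9, -0.6, 1.1]
gripper_width: 0.0001
```

Call:
step_arm([
  [[0.001,0.001,0,0,0,0],[0,0.001,0,0,0,0],[0,0.001,0,0,0,0],[0,0.0012,0,0,0,0],[0,0,0,0,0,0],[0,0,0,0,0,0]],
])

```text
clock: 13.7
tcp_pos: [0.5812, -0.0833, 0.0526]
tcp_rot: [-0.41, 0.577, -0.576, 0.409]
force: [-0.2, -0.2, -0.1]
gripper_width: -0.0002
```

```bash
python3 where.py; python3 - <<'E'
from bench import eyes
import cv2
p=eyes.snapshot("scene")
im=p["image"][:,:,::-1]; cv2.imwrite("pics/g.png",cv2.resize(im[150:320,220:410],None,fx=3.5,fy=3.5,interpolation=2)[:600])
E
```

```text
clock 13.7 org frame mm [-1.  -3.4 52.6] F org [-0.1 -0.3 -0.1]
tool x in org [-5.4e-03 -1.0e+00  2.0e-04] tool y [-6.e-04  0.e+00 -1.e+00]
delta tool to start [-1.383e-01 -1.475e-01  1.000e-04]
```

View pics/g.png

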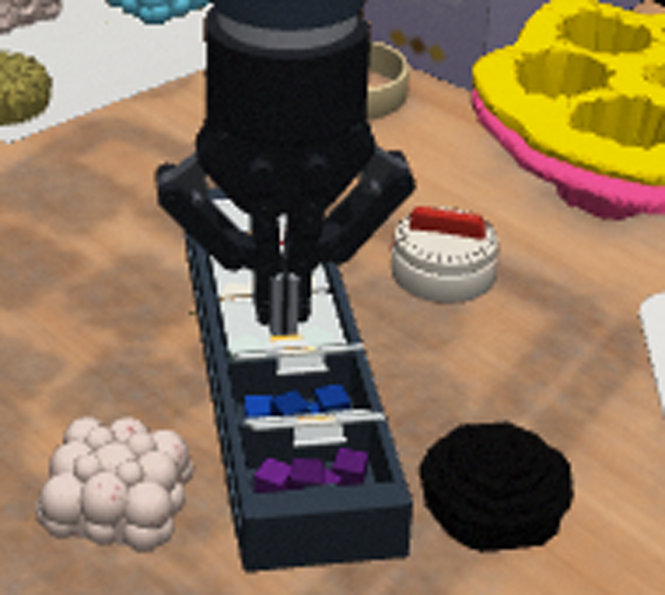

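Lid 3 is flat, with its mark showing just ahead of the tip at (284,337). On to lid 4, going 1 mm further.

Call:
step_arm([
  [[0,-0.0042,0,0,0,0],[0.003,0,0,0,0,0],[0.003,0,0,0,0,0],[0.003,0,0,0,0,0],[0.003,0,0,0,0,0],[0.003,0,0,0,0,0],[0.003,0,0,0,0,0],[0.003,0,0,0,0,0]],
])

```text
clock: 14.42
tcp_pos: [0.5744, -0.1034, 0.057]
tcp_rot: [-0.409, 0.577, -0.576, 0.41]
force: [0.8, 0.4, -0.4]
gripper_width: -0.0
```

Call:
step_arm([
  [[0.003,0,0,0,0,0],[0.003,0,0,0,0,0],[0.003,0,0,0,0,0],[0.003,0,0,0,0,0],[0.003,0,0,0,0,0],[0.003,0,0,0,0,0]],
])

```text
clock: 14.92
tcp_pos: [0.5685, -0.1204, 0.0571]
tcp_rot: [-0.41, 0.576, -0.576, 0.41]
force: [0.2, 0.7, 0.5]
gripper_width: -0.0
```

Call:
step_arm([
  [[0.003,0,0,0,0,0],[0.003,0,0,0,0,0],[0.003,0,0,0,0,0],[0,0,0,0,0,0]],
])

```text
clock: 15.25
tcp_pos: [0.5656, -0.1291, 0.0572]
tcp_rot: [0.409, -0.576, 0.577, -0.41]
force: [0.6, -0.3, 2.0]
gripper_width: -0.0001
```

Call:
step_arm([
  [[0.001,0.001,0,0,0,0],[0,0.001,0,0,0,0],[0,0.001,0,0,0,0],[0,0.0014,0,0,0,0],[0,0,0,0,0,0],[0,0,0,0,0,0]],
])

```text
clock: 15.75
tcp_pos: [0.5651, -0.1295, 0.0524]
tcp_rot: [-0.41, 0.577, -0.576, 0.409]
force: [0.1, -0.8, 0.3]
gripper_width: 0.0
```

```bash
python3 where.py; python3 - <<'E'
from bench import eyes
import cv2
p=eyes.snapshot("scene")
im=p["image"][:,:,::-1]; cv2.imwrite("pics/h.png",cv2.resize(im[150:320,220:410],None,fx=3.5,fy=3.5,interpolation=2)[:600])
E
```

```text
clock 15.75 org frame mm [ -1.2 -52.3  52.4] F org [ 0.4 -0.7  0.3]
tool x in org [-5.3e-03 -1.0e+00  2.0e-04] tool y [-6.e-04  1.e-04 -1.e+00]
delta tool to start [-1.873e-01 -1.477e-01  1.000e-04]
```

View pics/h.png

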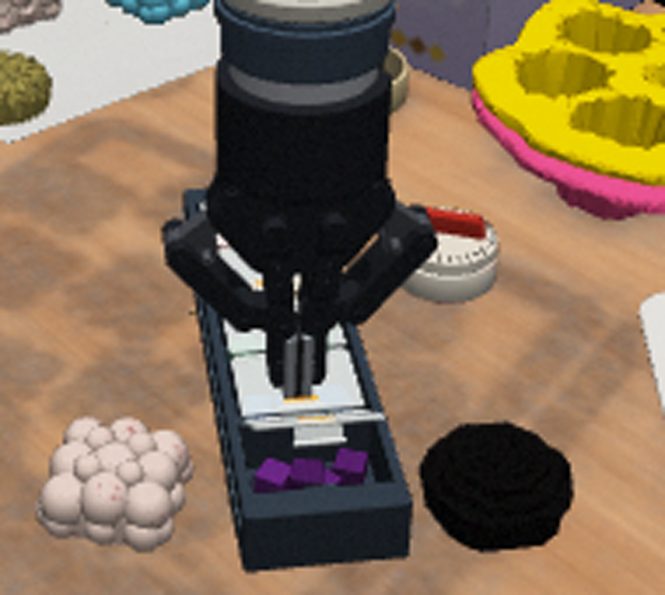

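Lid 4 is flat. On to lid 5.

Call:
step_arm([
  [[0,-0.0044,0,0,0,0],[0.003,0,0,0,0,0],[0.003,0,0,0,0,0],[0.003,0,0,0,0,0],[0.003,0,0,0,0,0],[0.003,0,0,0,0,0],[0.003,0,0,0,0,0],[0.003,0,0,0,0,0]],
])

```text
clock: 16.47
tcp_pos: [0.5583, -0.1497, 0.0571]
tcp_rot: [-0.409, 0.576, -0.576, 0.41]
force: [0.1, 0.6, -0.4]
gripper_width: 0.0003
```

Call:
step_arm([
  [[0.003,0,0,0,0,0],[0.003,0,0,0,0,0],[0.003,0,0,0,0,0],[0.003,0,0,0,0,0],[0.003,0,0,0,0,0],[0.003,0,0,0,0,0]],
])

```text
clock: 16.97
tcp_pos: [0.5523, -0.1667, 0.0571]
tcp_rot: [-0.41, 0.576, -0.576, 0.41]
force: [-0.1, -0.4, 0.5]
gripper_width: 0.0
```

Call:
step_arm([
  [[0.003,0,0,0,0,0],[0.003,0,0,0,0,0],[0.003,0,0,0,0,0],[0,0,0,0,0,0]],
])

```text
clock: 17.3
tcp_pos: [0.5495, -0.1753, 0.0573]
tcp_rot: [0.409, -0.576, 0.577, -0.41]
force: [-0.0, 1.4, 2.2]
gripper_width: -0.0
```

Call:
step_arm([
  [[0.001,0.001,0,0,0,0],[0,0.001,0,0,0,0],[0,0.001,0,0,0,0],[0,0.0014,0,0,0,0],[0,0,0,0,0,0],[0,0,0,0,0,0]],
])

```text
clock: 17.8
tcp_pos: [0.549, -0.1758, 0.0524]
tcp_rot: [-0.41, 0.577, -0.576, 0.409]
force: [-0.1, -0.2, -0.1]
gripper_width: -0.0002
```

```bash
python3 where.py; python3 - <<'E'
from bench import eyes
import cv2
p=eyes.snapshot("scene")
im=p["image"][:,:,::-1]; cv2.imwrite("pics/i.png",cv2.resize(im[150:320,220:410],None,fx=3.5,fy=3.5,interpolation=2)[:600])
E
```

```text
clock 17.8 org frame mm [  -1.5 -101.4   52.4] F org [-0.1 -0.2 -0.1]
tool x in org [-5.3e-03 -1.0e+00  2.0e-04] tool y [-6.e-04  0.e+00 -1.e+00]
delta tool to start [-2.363e-01 -1.477e-01  1.000e-04]
```

View pics/i.png

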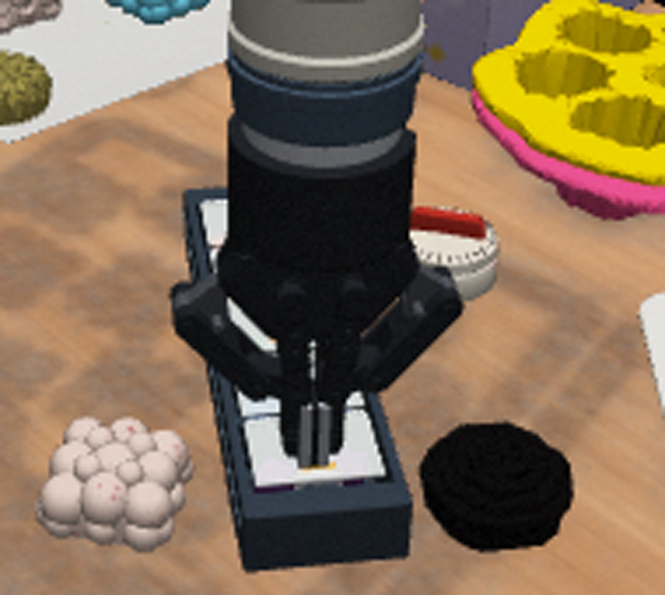

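All five look folded flat. I'll lift straight up, back out of view and inspect.

Call:
step_arm([
  [[0,-0.005,0,0,0,0],[0,-0.015,0,0,0,0],[0,-0.03,0,0,0,0],[0,-0.03,0,0,0,0],[0,-0.03,0,0,0,0],[0,-0.03,0,0,0,0],[0,-0.03,0,0,0,0],[0,-0.02,0,0,0,0]],
])

```text
clock: 18.52
tcp_pos: [0.5494, -0.1759, 0.2463]
tcp_rot: [0.409, -0.575, 0.577, -0.41]
force: [0.7, -0.9, 0.4]
gripper_width: -0.0
```

Call:
step_arm([
  [[0.028,0,-0.01,0,0,0],[0.028,0,-0.018,0,0,0],[0.028,0,-0.018,0,0,0],[0.028,0,-0.018,0,0,0],[0.028,0,-0.018,0,0,0],[0.028,0,-0.018,0,0,0],[0.028,0,-0.018,0,0,0],[0.02,0,-0.01,0,0,0]],
])

```text
clock: 19.18
tcp_pos: [0.355, -0.3387, 0.2433]
tcp_rot: [0.409, -0.576, 0.577, -0.409]
force: [0.7, -0.9, 0.3]
gripper_width: -0.0002
```

Call:
step_arm([
  [[0,0,0,0,0,0],[0,0,0,0,0,0],[0,0,0,0,0,0],[0,0,0,0,0,0]],
])

```text
clock: 19.52
tcp_pos: [0.3577, -0.3371, 0.2428]
tcp_rot: [0.41, -0.576, 0.576, -0.41]
force: [0.2, -0.8, -0.2]
gripper_width: -0.0003
```

```bash
python3 where.py; python3 - <<'E'
from fit import *
from bench import eyes
ps=[eyes.snapshot(n) for n in ["scene","top"]]
x=fit(ps,eyes); print(x)
for p,n,c in zip(ps,"st",[(150,320,220,410),(130,280,240,420)]):
    im=p["image"][c[0]:c[1],c[2]:c[3],::-1]; cv2.imwrite(f"pics/j{n}.png",cv2.resize(im,None,fx=3.5,fy=3.5,interpolation=2))
    print([(round(d["p"],2),np.round(d["centre"],3).tolist()) for d in eyes.tip_of(p,"mark_1")])
    for l in ["pink_soap_centre","black_soap_centre","timer_centre"]: print(l,[(round(d["p"],2),np.round(d["centre"],3).tolist()) for d in eyes.tip_of(p,l)[:1]])
E
```

```text
clock 19.52 org frame mm [-130.1 -315.9  242.8] F org [ 0.5 -0.7 -0.2]
tool x in org [-4.5e-03 -1.0e+00 -1.0e-04] tool y [ 2.e-04  0.e+00 -1.e+00]
delta tool to start [-0.4515  0.0429  0.1281]
(array([ 0.58273776, -0.08018446, -0.31716885]), array([ 0.4, -1.1,  0.5, -0.4, -1.3,  0.2, -0.1, -0.8,  1.8, -1.3, -0. ,
       -2. , -3. ,  3.9, -0.8,  0.7,  0. ,  3.1, -1.1,  4. , -2.8, -0. ,
        1.3, -0.9,  4.2,  1.9, -2.9, -2.5,  1. , -0.7,  3.6, -2.2]), 16)
[(0.84, [0.594, -0.047, 0.038]), (0.77, [0.563, -0.136, 0.037]), (0.75, [0.582, -0.093, 0.036]), (0.69, [0.609, -0.0, 0.036]), (0.66, [0.547, -0.184, 0.037]), (0.17, [0.473, -0.126, 0.015])]
pink_soap_centre [(0.63, [0.471, -0.129, 0.016])]
black_soap_centre [(0.71, [0.636, -0.207, 0.018])]
timer_centre [(0.92, [0.71, -0.032, 0.02])]
[(0.91, [0.61, -0.004, 0.037]), (0.91, [0.549, -0.181, 0.036]), (0.62, [0.561, -0.138, 0.035]), (0.61, [0.596, -0.043, 0.035]), (0.56, [0.575, -0.095, 0.034]), (0.16, [0.468, -0.126, 0.018])]
pink_soap_centre [(0.88, [0.472, -0.126, 0.018])]
black_soap_centre [(0.95, [0.632, -0.206, 0.019])]
timer_centre [(0.82, [0.711, -0.04, 0.023])]
```

View pics/js.png

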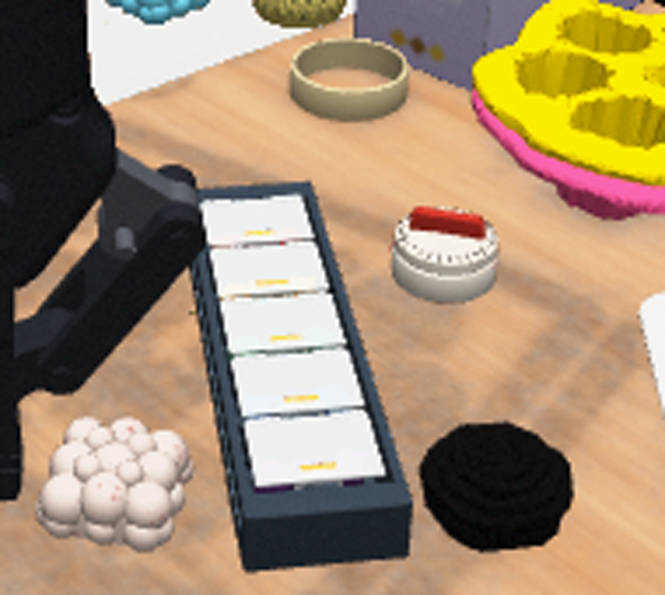

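View pics/jt.png

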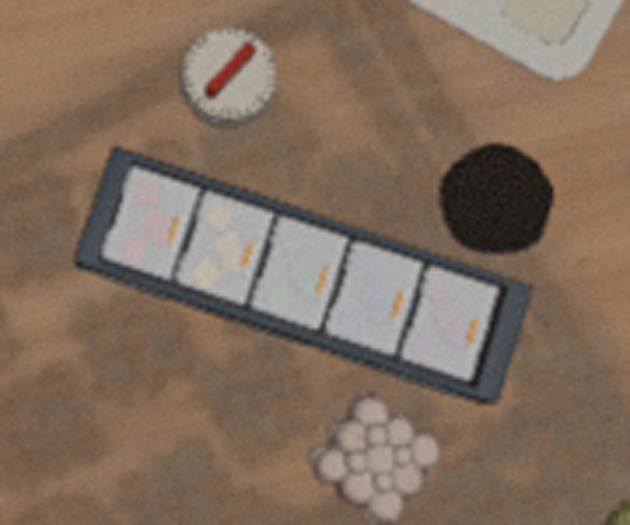

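All five lids look flat, with evenly spaced orange marks and nothing moved. A pixel check will tell flush (0) from resting on the catch (0.16).

```bash
python3 - <<'E'
from fit import *
from bench import eyes
x=np.array([.5828,-.0804,-.320]);
for n in ["scene","top"]:
    p=eyes.snapshot(n); im=p["image"]; h=cv2.cvtColor(im,cv2.COLOR_RGB2HSV).astype(int)
    m=((h[...,0]>12)&(h[...,0]<28)&(h[...,1]>85)&(h[...,2]>130)).astype(np.uint8)
    k,lab,st,ce=cv2.connectedComponentsWithStats(m)
    f=210/np.tan(np.radians(p["fovy"]/2))
    def proj(X):
        c=p["view"]@np.append(X,1); return np.array([p["cx"]+f*c[0]/-c[2],p["cy"]+f*c[1]/c[2]])
    O=np.array([x[0],x[1],0]); yo=np.array([-np.sin(x[2]),np.cos(x[2]),0])
    for i,y in enumerate([.12,.072,.024,-.024,-.072]):
        a,b=[proj(O+yo*(y-.036*np.cos(t))+[0,0,.038+.036*np.sin(t)]) for t in (0,.16)]
        yy,xx=np.mgrid[:420,:560]; w=(m>0)&(np.hypot(xx-a[0],yy-a[1])<8)
        sat=np.where(w,h[...,1],0); c=[(xx*sat).sum()/max(sat.sum(),1),(yy*sat).sum()/max(sat.sum(),1)]
        print(n,i+1,"flush",a.round(1),"catch",b.round(1),"seen",np.round(c,1),w.sum())
E
```

```text
scene 1 flush [293.8 216.2] catch [293.8 213.7] seen [293.1 216. ] 7
scene 2 flush [297.3 230.5] catch [297.3 227.8] seen [298.  230.3] 10
scene 3 flush [301.2 246.2] catch [301.2 243.5] seen [300.4 246. ] 8
scene 4 flush [305.6 263.7] catch [305.6 260.9] seen [306.3 263.3] 11
scene 5 flush [310.4 283.2] catch [310.5 280.3] seen [310.8 282.8] 14
top 1 flush [288.5 194.9] catch [288.4 194.5] seen [288.9 194.9] 9
top 2 flush [309.7 202.1] catch [309.7 201.7] seen [310.  202.4] 8
top 3 flush [331.  209.3] catch [331.2 209. ] seen [331.4 209.8] 9
top 4 flush [352.4 216.5] catch [352.7 216.2] seen [353.  216.5] 8
top 5 flush [373.9 223.8] catch [374.4 223.5] seen [374.5 224.1] 8
```

All five marks lie within 0.4 px in height of the flush prediction; lids still on the catch would show about 2.7 px higher. Handing in.

```bash
python3 -c "
from bench import order,telemetry
print(order.hand_in(), telemetry.state()['clock'])"
```

```text
the job is handed in; nothing more can be done
the job is handed in; nothing more can be done
```

All five lids are shut, and the job was handed in at about 20 s of the 51 s allowed.

**What I did:** I touched down lightly on the +y shoulder with shut fingers (3.4 N). Then I ran the fingertips along the row about 4 mm above the deck. I folded lids 1 to 5 in order and pressed each one down at its mark to deck level. The highest force reading was 4.1 N. After the last lid I lifted clear and backed away.

**Last checks:**
- **Lids:** in the scene view every orange mark sits within 0.4 px in height of where a flush lid would put it. A lid still on its catch would show about 2.7 px higher. The top view agrees, but it can hardly tell the two apart. I never saw the clicks directly; I judged them from these marks and from the force dropping to zero at deck level.
- **Organiser, soaps and timer:** they stayed where they were, within the measuring noise. The organiser's fitted turn changed from -0.337 to -0.317 rad. I put that down to fit scatter, because a fit made before any contact already gave -0.319.
- **Disagreement:** the first pose fit was about 1° and 2 mm off in the overlay, so I averaged it with the second before moving in. My sideways position drifted about 1.5 mm along the row, which did no harm.

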